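# Clamp the slide-top tea box with its draw latch

### The job

Shut the bamboo tea box on the dresser: slide its lid fully home, swing the latch's wire loop over and hook it behind the steel keeper on the lid, then push the red lever over past centre and down onto its rubber stop. Feel for the stop and keep a firm push of about 15 N on the red paddle for a good second so the clamp seats, then let go; never load the red paddle with more than 25 N or the lid's grip bar with more than 30 N, and leave the kettle, bowls, jar and red lid where they are.

Things in the scene. Friction and masses are not known exactly. Their poses are not given: they have to be found in the camera images.
- case: bamboo tea box 270 x 140 x 84 mm (its x, y, z), fixed on the dresser; origin at the centre of its underside, z up. From x -135 to -20 mm a fixed deck, top at z 84 mm, carries the latch; the sliding lid (top also at 84 mm) covers the rest, between side rails 4 mm higher at y = +-67 mm. The latch moves in the box's x-z plane, centred on y = 0.
- lid (a joint): how far the lid is open, m: 0 = shut against a hard stop, grows as it slides along the box's +x. About 2 N of friction; it stays where left. The loop can reach behind the keeper only with the lid shut (or nearly).
- grip_bar: the black grip bar on the lid, origin at its centre, axes as the box: 60 mm along y, 10 mm along x, 18 mm high (standing on the lid, top at 102.5 mm above the dresser); 33 mm of bare lid behind it at +x. Push it toward the box's -x to shut the lid.
- lever_pivot (a point): the lever's hinge axis (along the box's y), fixed in the box at x = -55, z = 98 mm; same axes as the box.
- lever (a joint): lever angle, rad: 0 = flat, pointing from the pivot to the box's -x; 1.57 = upright; 2.1 (limit) = leaning over the lid. Friction 0.035 N m, stays where left. Loop hooked: dead centre near 0.31, below that the keeper's spring holds it shut. It comes home on a screw-set rubber stop (15 N/mm) at -0.04 to 0.16 rad; the setting varies and is not given: feel for it.
- paddle: the red thumb paddle at the lever's end, 40 mm along the lever x 26 mm wide x 8 mm thick, centred on the lever's axis line 46 mm from the pivot; origin at its centre, its z is the face that is pushed (up when closed), its -x points to the lever's free end.
- bail (a joint): angle of the wire loop on the lever, rad. The loop's elevation above the box's +x is -(lever + bail): 0 = level toward the keeper, positive = raised. Limit -2.9: loop thrown back above the lever. Nearly free, drops under gravity when let go. The loop's hinge Q is on the lever, at pivot + 14 mm*(cos f, sin f) in the box's (x, z), f = 3.351 - lever.
- bail_bar (a point): middle of the loop's steel cross bar (6 mm thick, along y, 83 mm from Q; 27 mm clear between the loop's side wires). This bar goes behind the keeper.
- roll (a point): centre of the black round thumb roll at the loop's end: cylinder along y, 46 mm long, 12 mm diameter, 94 mm from Q. Grip it by its two end faces (fingers closing along the box's y), so it can turn between the fingers.
- keeper_foot (a point): foot of the steel keeper on the lid, at its far (+x) face; axes as the box. The keeper is a post 16 mm wide (y), 6 mm thick, 14 mm high, leaning 0.2 rad to +x so the bar stays under it; with the lid shut its far face is 70.5 mm in x from the lever pivot. The bar must come down on its +x side, to within 11 mm of the lid's top.
- keeper (a joint): how far the sprung keeper has been drawn toward the lever, m: 0 slack, about 0.0035 when clamped; spring 10 N/mm.
- kettle_mid (a point): brushed aluminium kettle on its black base, 165 mm wide, 205 mm high (handle along its -y out to 120 mm); point at its axis 100 mm up. Leave alone.
- bowls_mid (a point): stack of two nested porcelain bowls, 140 mm wide, 69 mm high, on a round bamboo tray (256 mm wide, 20 mm high, fixed); point on their axis 35 mm up. Leave alone.
- jar_mid (a point): amber jar with cork top, 80 mm wide, 118 mm high; point at its centre. Leave alone.
- red_lid_mid (a point): red silicone lid lying flat, 110 mm wide, 24 mm high with its knob; point on its axis 12 mm up. Leave alone.

How it is judged:
On the way, in this order (a step that is already met when the one before it is completed fails the run):
1. the lid is slid home (within 2 mm of its stop) (value of joint lid below 0.002 m), for 0.1 s.
2. the loop's bar is down behind the keeper (x of bail_bar in the frame of keeper_foot between 0.0005 and 0.02 m and z of bail_bar in the frame of keeper_foot below 0.011 m and value of joint lid below 0.003 m), for 0.2 s.
3. with the keeper drawn and the lever past centre on its stop, the fingers press the paddle with more than 10 N (value of joint lever below 0.22 rad and value of joint keeper above 0.0025 m and contact force between the fingers and paddle above 10 N), for 0.5 s.
At the end, for the whole second after the job is handed in: Lid within 3 mm of its stop, the loop's bar behind the keeper (0.5 to 20 mm beyond its far face's foot and less than 11 mm above the lid), keeper drawn by more than 2.5 mm, lever below 0.22 rad (all of step 2 and value of joint lever below 0.22 rad and value of joint keeper above 0.0025 m); the robot touches nothing.
It fails at once if the fingers load the grip bar with more than 30 N (contact force between the fingers and grip_bar above 30 N).
It fails at once if the fingers load the paddle with more than 25 N (contact force between the fingers and paddle above 25 N).
It fails at once if the kettle, bowls, jar or red lid moved by more than 20 mm (distance of any of kettle_mid, bowls_mid, jar_mid, red_lid_mid from where it was at the start of the episode above 0.02 m).
It also fails if it takes over 72 s, if anything falls off the work surface, if the arm or the gripper's body presses on something with over 40 N, if the wrist force passes 120 N, or if a joint passes its speed limit or range.

### The arm

A 6-joint arm with a two-finger parallel gripper is mounted at the origin on the work surface. World frame = base frame: x ahead of the robot, y to its left, z up, the work surface at z = 0. Lengths are in m, angles in rad, forces in N, time in s.
With the tool pointing down it reaches from about 0.375 to 0.975 m from the base axis. Payload 3.8 kg.
Tool frame: the origin (TCP) lies between the finger pads; the fingertips stand 22 mm ahead of it and the grasp point (between the pads) lies 3 mm ahead of it; z points along the fingers, y is the direction in which the jaws open and shut (so a half turn about z gives the same grasp; the last joint's range is limited). The gripper opens to 85 mm and grips with 20 to 120 N. Pads are 22 mm wide; open, the fingers measure 114 mm over their backs; the gripper's body (76 mm by 85 mm) begins 54 mm behind the grasp point. The pads swing forward as they close: fully open they stand 13 mm farther back than shut.
Start: joints at [-1.301, 0.264, 1.604, -0, 1.274, -0.037], TCP at [0.204, -0.643, 0.253] pointing down, gripper open.
Joint ranges: [-2.63, 2.63], [-0.94, 2.18], [0.31, 2.57], [-1.31, 4.45], [0, 2.66], [-2.55, 2.55]. Speed limits (rad/s): [2.57, 2.57, 3.14, 3.14, 3.14, 3.14].

### API

Orientations are given as a rotation vector (axis times angle).
In Python, from workcell import * gives the robot as it stands.
- The arm moves only by the tool step_arm, never from a script. Its argument "motion" is a list that holds one entry, the list of rows, each a list of 7 numbers: the finger opening in m, from 0 to 0.0854, then the shift along the world's x, y, z in m, then the turn, a rotation vector about the world's x, y, z in degrees. A call has exactly 8 rows; each row is the pose to reach, as a shift and turn from the pose measured when the call began; what a row does not reach only later rows make up. A row lasts 1/8 s, in which the tool goes at most 62.5 mm and 10.7 degrees, less where a joint would pass 70% of its speed; a pose out of reach is approached as far as the arm can. A call with a gripper value outside its range is refused whole. The fingers move at their own pace and stop on an object; "newtons" is the grip in N (left out, the last holds). Time passes only in rows, so rows that repeat a pose let the fingers close, or fill a call up. It gives the time, the measured TCP pose, the force and the opening at its end, in the units of the state.
- read_state(): the state, without advancing time (a new reading comes with each control period).
- read_camera(name): name is "side" or "top"; returns (picture, depth): 400x640x3 uint8, blue, green, red; 400x640 float32, m along the optical axis (not along the pixel's ray), 0 where there is no reading.
- get_calibration(name): a dict with "K" (3x3 intrinsics, pixels), "world_from_camera" (4x4, takes a point from camera to world coordinates). Camera axes: x right, y down, z forward; pixel columns grow to the right and rows downward; lengths in m; the calibration is good to about 2 mm. A picture is of the moment at which its call begins. get_calibration takes no time and is no camera call.
- finish_job(): hands the job in, once; it reports no verdict.
Trained networks look in the newest picture that a camera, given by its name, has taken for a name from the list of things; names that differ only in an ending like _2 or _b are one class to them, and where a whole thing is asked for, a point or a joint stands for the part that bears it (a point fixed in the world has none). Each returns a list of dicts, best first, with "score" (0 to 1); they miss things now and then, are a little off and sometimes report something else, mostly with a low value. They report only what shows in the picture. A call takes as long as a camera call.
- spot_in(camera, thing): "xyz" ([x, y, z] in m, in the coordinates of the camera as it stood for that picture, good to about 4 mm: the middle of the surface that is visible of it).
- regions_of(camera, thing): "region" (400x640 bool, what is visible of it).
The state is a dict: "time": time; "q": joint angles; "joint_vel": joint speeds; "joint_torque": joint torques, N m; "tool_pos": TCP position; "tcp_rot": TCP orientation; "wrist_force": force on the tool from outside, world axes, zero at the start; "torque": the same for the moment, N m; "width": opening from 0.0 (shut) to 1.0 (fully open).
Only numpy, scipy, OpenCV 4.12 (cv2) and the standard library are available. Lean on these libraries where they do the work, as an engineer would, in place of code of your own. Each camera call takes 0.05 s, during which the arm holds its last target. There are 200 camera calls.

## Working session

There is one attempt and no reset: what is moved stays moved. The work goes in short steps, Python scripts to look and compute and a tool call to move; the robot and the scene stay as the last step left them, time stands still between calls to the robot, and variables do not carry over. Pictures are saved under pics/ and viewed, on a budget of 10 in all, crops included, one or two more only if the job needs it, and the job is handed in when it is done.

Besides the shell and the picture viewer there is one more tool, called as name(argument=value, ...), one argument or row to a line, values as JSON. step_arm: Moves the arm, as the interface text tells. Its arguments: {"type":"object","properties":{"motion":{"type":"array"},"newtons":{"type":"number"}},"required":["motion"]}

```bash
mkdir -p pics; cat > h.py <<'E'
from workcell import *
import numpy as np, cv2
from scipy.spatial.transform import Rotation as R
def w(cam,p):
    T=np.array(get_calibration(cam)["world_from_camera"]);return T[:3,:3]@np.array(p)+T[:3,3]
def deproj(cam,u,v,d):
    K=np.array(get_calibration(cam)["K"]);return w(cam,[(u-K[0,2])/K[0,0]*d,(v-K[1,2])/K[1,1]*d,d])
def spots(cam,names,n=2):
    for t in names:
        for s in spot_in(cam,t)[:n]: print(cam,t,round(s["score"],2),w(cam,s["xyz"]).round(4))
E
python3 - <<'E'
from h import *
for c in ("side","top"):
    im,d=read_camera(c);cv2.imwrite(f"pics/{c}0.png",im);np.save(f"{c}0.npy",d)
    k=get_calibration(c);print(c,np.array(k["K"]).round(1).tolist(),np.array(k["world_from_camera"]).round(3).tolist())
    spots(c,["case","grip_bar","paddle","roll","bail_bar","keeper_foot","lever_pivot","kettle_mid","bowls_mid","jar_mid","red_lid_mid"])
print(read_state())
E
```

```text
side [[372.3, 0.0, 318.9], [0.0, 372.3, 200.3], [0.0, 0.0, 1.0]] [[0.997, -0.064, 0.049, 0.546], [-0.079, -0.682, 0.727, -0.82], [-0.013, -0.729, -0.684, 0.878], [0.0, 0.0, 0.0, 1.0]]
side case 0.79 [ 0.568  -0.0562  0.0863]
side grip_bar 0.58 [ 0.6572 -0.0636  0.1013]
side grip_bar 0.56 [ 0.4776 -0.0011  0.1812]
side paddle 0.62 [ 0.6588 -0.0648  0.1026]
side roll 0.6 [ 0.474  -0.0024  0.1802]
side bail_bar 0.57 [ 0.4752 -0.002   0.18  ]
side bail_bar 0.45 [ 0.5698 -0.0562  0.0826]
side keeper_foot 0.52 [ 0.5924 -0.0337  0.0834]
side lever_pivot 0.95 [ 0.5674 -0.0563  0.0834]
side kettle_mid 0.91 [ 0.4702 -0.4729  0.1629]
side kettle_mid 0.61 [0.7042 0.2806 0.0769]
side bowls_mid 0.64 [0.5084 0.4899 0.0561]
side jar_mid 0.85 [0.71   0.2786 0.0765]
side red_lid_mid 0.62 [ 0.6847 -0.3609  0.0046]
top [[424.2, 0.0, 325.5], [0.0, 424.2, 198.8], [0.0, 0.0, 1.0]] [[-0.01, -0.997, 0.073, 0.482], [-1.0, 0.012, 0.024, -0.014], [-0.025, -0.073, -0.997, 1.39], [0.0, 0.0, 0.0, 1.0]]
top case 0.56 [ 0.5774 -0.0287  0.0834]
top paddle 0.55 [0.4877 0.0016 0.1401]
top roll 0.59 [0.4728 0.0125 0.187
[... 363 characters left out ...]
p red_lid_mid 0.41 [ 0.5912 -0.0305  0.0841]
{'time': 1.2, 'q': array([-1.30091474e+00,  2.63887755e-01,  1.60401393e+00, -7.74356348e-06,
        1.27370285e+00, -3.69005452e-02]), 'joint_vel': array([-0.0009803 , -0.00054851,  0.00096803,  0.00066629, -0.00016869,
        0.00098669]), 'joint_torque': array([-3.00724323e-04, -5.15079260e+01, -3.67723167e+01, -4.78762740e-05,
        1.08335411e-03, -2.31014968e-05]), 'tool_pos': array([ 0.20383713, -0.64347337,  0.25328044]), 'tcp_rot': array([-3.10469471e+00, -4.80006593e-01,  1.37226984e-05]), 'wrist_force': array([0.49081924, 0.08690469, 0.36831528]), 'torque': array([-0.06881339,  0.04462826,  0.03639287]), 'width': 0.9993003543629603}
```

View pics/side0.png

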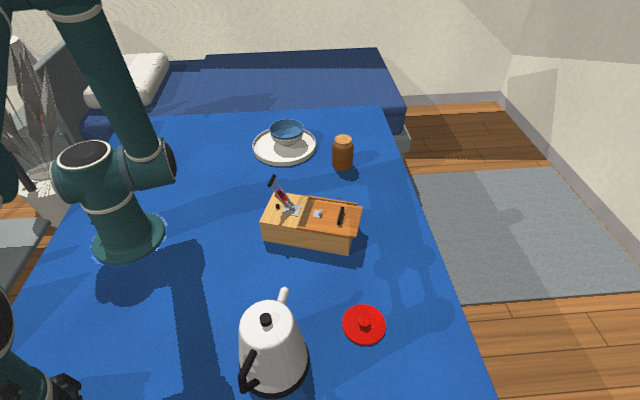

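View pics/top0.png

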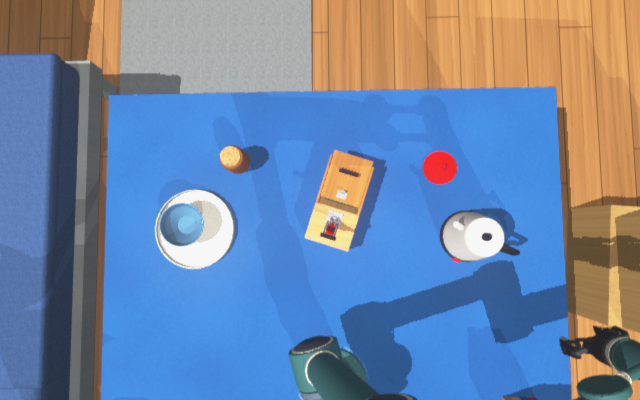

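The side view shows the box at (310,225), with the loop and roll raised at (272,181), the keeper at (319,214) and the grip bar at (341,215). The top view shows the box with its latch end at (330,228), and the grip bar at (349,172), so the box's +x points away from the robot and slightly to −y.

```bash
python3 - <<'E'
from h import *
for c,box in (("top",(285,130,395,265)),("side",(240,160,380,270))):
    im=cv2.imread(f"pics/{c}0.png");d=np.load(f"{c}0.npy");k=get_calibration(c);K=np.array(k["K"]);T=np.array(k["world_from_camera"])
    v,u=np.mgrid[:400,:640];P=np.stack([(u-K[0,2])/K[0,0]*d,(v-K[1,2])/K[1,1]*d,d],-1)@T[:3,:3].T+T[:3,3]
    np.save(f"{c}P.npy",P)
    x0,y0,x1,y1=box;m=np.zeros(d.shape,bool);m[y0:y1,x0:x1]=1
    z=P[...,2];s=m&(z>.074)&(z<.095)
    print(c,"zmed",np.median(z[s]),s.sum())
    r=cv2.minAreaRect((P[s][:,:2]*1000).astype(np.float32));print(r,cv2.boxPoints(r).round(1).tolist())
    dark=m&(im.max(2)<60)&(z>.09)
    n,l,st,ce=cv2.connectedComponentsWithStats(dark.astype(np.uint8))
    for i in range(1,n): print("dark",st[i].tolist(),P[l==i].mean(0).round(4),P[l==i].max(0).round(3))
    b,g,rr=[im[...,i].astype(int) for i in range(3)]
    red=m&(rr>110)&(g<60)&(b<80)
    print("red",red.sum(),P[red].mean(0).round(4),P[red].min(0).round(3),P[red].max(0).round(3))
    cr=im[y0:y1,x0:x1];cv2.imwrite(f"pics/c_{c}.png",cv2.resize(cr,None,fx=4,fy=4,interpolation=cv2.INTER_CUBIC))
a=cv2.imread("pics/c_top.png")[:540,:440];b=cv2.imread("pics/c_side.png");b=cv2.resize(b,(440,346))
o=np.zeros((540,800,3),np.uint8);o[:, :360]=cv2.resize(a,(440,540))[:, :360];o[:346,360:]=b;cv2.imwrite("pics/c.png",o)
E
```

```text
top zmed 0.08415116383801546 3551
((576.7705078125, -26.800575256347656), (139.9318389892578, 287.94036865234375), 71.9324951171875) [[418.20001220703125, -48.70000076293945], [691.9000244140625, -138.0], [735.2999877929688, -4.900000095367432], [461.6000061035156, 84.4000015258789]]
red 37 [0.4842 0.0023 0.1401] [ 0.473 -0.009  0.122] [0.5   0.012 0.152]
side zmed 0.08321074189234173 2942
((575.3223266601562, -28.414581298828125), (145.86314392089844, 289.13580322265625), 71.87643432617188) [[415.20001220703125, -52.79999923706055], [690.0, -142.6999969482422], [735.4000244140625, -4.099999904632568], [460.6000061035156, 85.9000015258789]]
dark [268, 175, 8, 12, 39] [ 0.468  -0.0179  0.2105] [0.546 0.029 0.878]
dark [279, 191, 2, 4, 4] [0.4858 0.007  0.1418] [0.487 0.012 0.143]
dark [281, 193, 3, 5, 5] [0.4914 0.0018 0.136 ] [0.495 0.012 0.138]
dark [276, 204, 3, 4, 11] [0.4736 0.0025 0.0931] [0.477 0.01  0.097]
dark [338, 207, 6, 17, 49] [ 0.6593 -0.0596  0.0995] [ 0.671 -0.028  0.104]
red 31 [ 4.908e-01 -3.000e-04  1.326e-01] [ 0.472 -0.015  0.121] [0.503 0.018 0.156]
```

View pics/c.png

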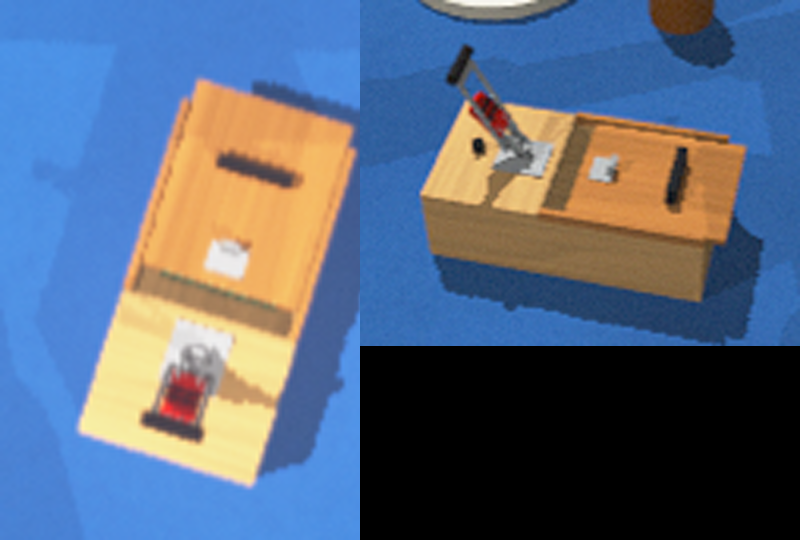

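```bash
cat >> h.py <<'E'
TH=np.deg2rad(-18.0);O=np.array([.5673,-.0247])
def tobox(p):
    d=np.array(p[:2])-O;c,s=np.cos(TH),np.sin(TH);return np.array([c*d[0]+s*d[1],-s*d[0]+c*d[1],p[2]]).round(4)
def toworld(b):
    c,s=np.cos(TH),np.sin(TH);return np.array([O[0]+c*b[0]-s*b[1],O[1]+s*b[0]+c*b[1],b[2]]).round(4)
def tri(a,b):
    A=[];y=[]
    for c,(u,v) in (("top",a),("side",b)):
        p,q=deproj(c,u,v,0),deproj(c,u,v,1);n=(q-p)/np.linalg.norm(q-p);M=np.eye(3)-np.outer(n,n);A.append(M);y.append(M@p)
    x,r,_,_=np.linalg.lstsq(np.vstack(A),np.hstack(y),rcond=None);return x,np.sqrt(r)
E
python3 - <<'E'
from h import *
for n,a,b in (("bar",(349.25,172),(341.2,215.7)),("roll",(328,236.3),(271.8,180.7)),("keeper",(342.5,194),(317.3,213.5)),("paddle",(330.5,229.2),(281,195))):
    x,r=tri(a,b);print(n,x.round(4),r,tobox(x))
for c in ("top","side"):
    P=np.load(f"{c}P.npy");z=P[...,2];s=(abs(P[...,0]-.575)<.2)&(abs(P[...,1]+.025)<.13)&(z>.08)&(z<.095)
    B=np.array([tobox(p) for p in P[s]])
    for lo in range(-140,160,20):
        q=B[(B[:,0]>lo/1e3)&(B[:,0]<=(lo+20)/1e3)]
        if len(q)>5: print(c,lo,np.percentile(q[:,1],[1,99]).round(4),np.median(q[:,2]).round(4),q[:,0].min(),q[:,0].max())
E
```

```text
bar [ 0.6609 -0.0573  0.0922] [0.00216277] [ 0.0991 -0.002   0.0922]
roll [0.4655 0.0085 0.1876] [0.00188579] [-0.1071  0.0002  0.1876]
keeper [ 0.5927 -0.0357  0.0863] [0.00076201] [ 0.0275 -0.0026  0.0863]
paddle [0.4866 0.002  0.1359] [0.00337115] [-0.085   0.0004  0.1359]
top -140 [-0.067   0.0687] 0.0842 -0.1343 -0.12
top -120 [-0.0675  0.0696] 0.0838 -0.1199 -0.1002
top -100 [-0.068   0.0699] 0.0845 -0.0999 -0.08
top -80 [-0.0674  0.0699] 0.0847 -0.0799 -0.06
top -60 [-0.0678  0.069 ] 0.0849 -0.0599 -0.04
top -40 [-0.0675  0.0689] 0.0846 -0.0399 -0.0201
top -20 [-0.0686  0.0706] 0.0876 -0.0199 -0.0002
top 0 [-0.068   0.0691] 0.0845 0.0008 0.02
top 20 [-0.0672  0.0697] 0.0849 0.0201 0.04
top 40 [-0.0676  0.0695] 0.0842 0.0401 0.06
top 60 [-0.0677  0.0693] 0.0846 0.0601 0.08
top 80 [-0.0684  0.0688] 0.0843 0.0801 0.1
top 100 [-0.0679  0.0695] 0.0844 0.1001 0.1199
top 120 [-0.0671  0.0687] 0.0841 0.1201 0.14
top 140 [-0.0588  0.0628] 0.0837 0.1401 0.1537
side -140 [-0.071  0.06 ] 0.0831 -0.1359 -0.12
side -120 [-0.0718  0.0351] 0.0834 -0.1199 -0.1003
side -100 [-0.0715  0.067 ] 0.0831 -0.0999 -0.0801
side -80 [-0.0715  0.0672] 0.0836 -0.0799 -0.06
side -60 [-0.0709  0.0673] 0.0836 -0.0597 -0.04
side -40 [-0.0723  0.0683] 0.0836 -0.0398 -0.0203
side -20 [-0.073   0.0688] 0.0849 -0.0196 -0.0004
side 0 [-0.0717  0.0672] 0.0835 0.0007 0.0199
side 20 [-0.0721  0.0673] 0.0838 0.0204 0.04
side 40 [-0.0726  0.0653] 0.0832 0.0401 0.06
side 60 [-0.072   0.0671] 0.0831 0.0602 0.0798
side 80 [-0.072   0.0671] 0.0834 0.0801 0.1
side 100 [-0.0712  0.0681] 0.0832 0.1001 0.12
side 120 [-0.0724  0.0668] 0.0833 0.1202 0.14
side 140 [-0.0652  0.062 ] 0.0828 0.1401 0.1533
```

step_arm(
  motion=[
    [[0.0,0,0,0.06,0,0,0],[0.0,0,0.02,0.12,0,0,0],[0.0,0.06,0.05,0.13,0,0,-8],[0.0,0.12,0.09,0.13,0,0,-16],[0.0,0.17,0.13,0.13,0,0,-24],[0.0,0.22,0.18,0.13,0,0,-32],[0.0,0.27,0.23,0.13,0,0,-35.6],[0.0,0.31,0.28,0.13,0,0,-35.6]],
  ],
)

```text
time: 2.2
tool_pos: [0.4928, -0.3878, 0.3833]
tcp_rot: [3.102, -0.493, 0.001]
wrist_force: [-0.3, -0.7, -0.3]
width: -0.003
```

step_arm(
  motion=[
    [[0.0,0.03,0.05,0,0,0,0],[0.0,0.06,0.1,0,0,0,0],[0.0,0.09,0.15,0,0,0,0],[0.0,0.12,0.2,-0.01,0,0,0],[0.0,0.15,0.25,-0.03,0,0,0],[0.0,0.18,0.3,-0.06,0,0,0],[0.0,0.1905,0.3254,-0.11,0,0,0],[0.0,0.1905,0.3254,-0.16,0,0,0]],
  ],
)

```text
time: 3.2
tool_pos: [0.6844, -0.0595, 0.2221]
tcp_rot: [-3.103, 0.487, -0.003]
wrist_force: [0.2, 0.0, -0.4]
width: -0.002
```

step_arm(
  motion=[
    [[0.0,0,0,-0.03,0,0,0],[0.0,0,0,-0.06,0,0,0],[0.0,0,0,-0.08,0,0,0],[0.0,0,0,-0.09,0,0,0],[0.0,0,0,-0.1,0,0,0],[0.0,0,0,-0.107,0,0,0],[0.0,0,0,-0.107,0,0,0],[0.0,0,0,-0.107,0,0,0]],
  ],
)

```text
time: 4.2
tool_pos: [0.6849, -0.0596, 0.1159]
tcp_rot: [-3.103, 0.487, -0.005]
wrist_force: [-0.1, -0.1, -0.1]
width: -0.0
```

step_arm(
  motion=[
    [[0.0,-0.0019,0.0006,-0.003,0,0,0],[0.0,-0.0038,0.0012,-0.003,0,0,0],[0.0,-0.0057,0.0019,-0.003,0,0,0],[0.0,-0.0076,0.0025,-0.003,0,0,0],[0.0,-0.0095,0.0031,-0.003,0,0,0],[0.0,-0.0114,0.0037,-0.003,0,0,0],[0.0,-0.0124,0.004,-0.003,0,0,0],[0.0,-0.0133,0.0043,-0.003,0,0,0]],
  ],
)

```text
time: 5.2
tool_pos: [0.6717, -0.0553, 0.113]
tcp_rot: [-3.103, 0.488, -0.005]
wrist_force: [1.9, -0.2, -1.6]
width: 0.002
```

```bash
python3 - <<'E'
from h import *
s=read_state();print(tobox(s["tool_pos"]),s["wrist_force"])
E
```

```text
[0.1088 0.0032 0.113 ] [ 1.87172207 -0.15304403 -1.60328021]
```

step_arm(
  motion=[
    [[0.0,-0.001,0.0003,0,0,0,0],[0.0,-0.002,0.0006,0,0,0,0],[0.0,-0.003,0.001,0,0,0,0],[0.0,-0.004,0.0013,0,0,0,0],[0.0,-0.005,0.0016,0,0,0,0],[0.0,-0.006,0.0019,0,0,0,0],[0.0,-0.007,0.0023,0,0,0,0],[0.0,-0.008,0.0026,0,0,0,0]],
  ],
)

```text
time: 6.2
tool_pos: [0.6637, -0.0527, 0.113]
tcp_rot: [-3.103, 0.487, -0.006]
wrist_force: [2.3, -1.2, -1.0]
width: -0.0
```

```bash
python3 - <<'E'
from h import *
im,d=read_camera("top");K=np.array(get_calibration("top")["K"])
T=np.array(get_calibration("top")["world_from_camera"])
v,u=np.mgrid[:400,:640];P=np.stack([(u-K[0,2])/K[0,0]*d,(v-K[1,2])/K[1,1]*d,d],-1)@T[:3,:3].T+T[:3,3]
s=(abs(P[...,0]-.575)<.2)&(abs(P[...,1]+.025)<.13)&(P[...,2]>.078)&(P[...,2]<.09)
B=np.array([tobox(p) for p in P[s]]);B=B[abs(B[:,1])<.055]
print("lid end",np.sort(B[:,0])[-20:]);print(read_state()["wrist_force"])
E
```

```text
lid end [0.0926 0.093  0.0936 0.094  0.094  0.0942 0.0948 0.095  0.0951 0.0954
 0.0954 0.0954 0.0957 0.0959 0.0963 0.0964 0.097  0.0979 0.098  0.099 ]
[ 1.89094485 -0.59671069 -1.48876036]
```

step_arm(
  motion=[
    [[0.0,-0.0007,0.0002,0,0,0,0],[0.0,-0.0014,0.0005,0,0,0,0],[0.0,-0.0021,0.0007,0,0,0,0],[0.0,-0.0028,0.0009,0,0,0,0],[0.0,-0.0035,0.0011,0,0,0,0],[0.0,-0.0042,0.0014,0,0,0,0],[0.0,-0.0048,0.0016,0,0,0,0],[0.0,-0.0048,0.0016,0,0,0,0]],
  ],
)

```text
time: 7.25
tool_pos: [0.6586, -0.051, 0.113]
tcp_rot: [-3.103, 0.487, -0.005]
wrist_force: [1.5, -0.3, -0.2]
width: 0.003
```

step_arm(
  motion=[
    [[0.0,-0.0005,0.0002,0,0,0,0],[0.0,-0.001,0.0003,0,0,0,0],[0.0,-0.0014,0.0005,0,0,0,0],[0.0,-0.0019,0.0006,0,0,0,0],[0.0,-0.0019,0.0006,0,0,0,0],[0.0,-0.0019,0.0006,0,0,0,0],[0.0,-0.0019,0.0006,0,0,0,0],[0.0,-0.0019,0.0006,0,0,0,0]],
  ],
)

```text
time: 8.25
tool_pos: [0.6566, -0.0504, 0.113]
tcp_rot: [-3.103, 0.487, -0.004]
wrist_force: [0.9, -0.3, 0.1]
width: 0.001
```

step_arm(
  motion=[
    [[0.0,-0.0005,0.0002,0,0,0,0],[0.0,-0.001,0.0003,0,0,0,0],[0.0,-0.0014,0.0005,0,0,0,0],[0.0,-0.0019,0.0006,0,0,0,0],[0.0,-0.0024,0.0008,0,0,0,0],[0.0,-0.0024,0.0008,0,0,0,0],[0.0,-0.0024,0.0008,0,0,0,0],[0.0,-0.0024,0.0008,0,0,0,0]],
  ],
)

```text
time: 9.25
tool_pos: [0.6556, -0.05, 0.1131]
tcp_rot: [-3.103, 0.487, -0.01]
wrist_force: [7.5, -1.9, -4.3]
width: -0.002
```

```bash
python3 - <<'E'
from h import *
im,d=read_camera("side");cv2.imwrite("pics/s2.png",cv2.resize(im[150:280,230:390],None,fx=5,fy=4.6,interpolation=cv2.INTER_CUBIC));print(read_state()["wrist_force"])
E
```

```text
[ 6.57200854 -1.81495937 -4.77379366]
```

View pics/s2.png

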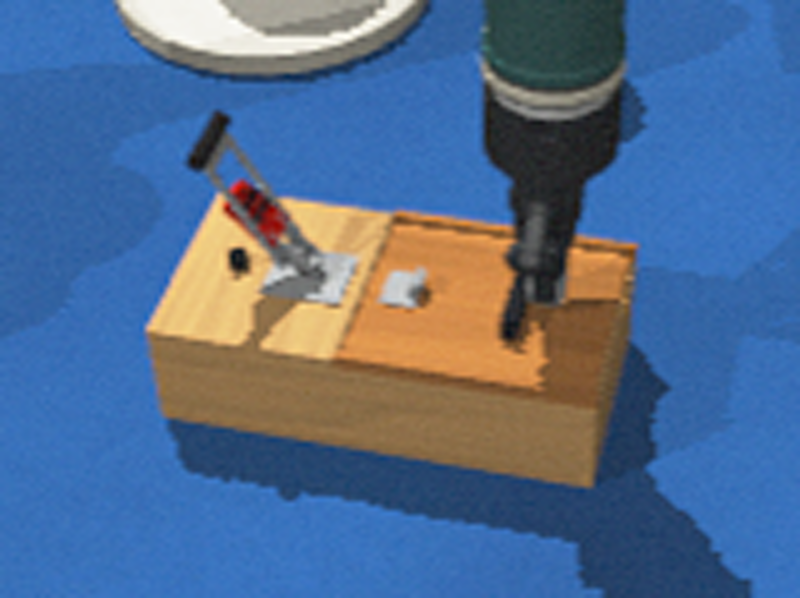

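Lid gap is gone at (345,300) and its far end is flush with the box at (630,260); the force jumped to 7.5 N, so the lid is at its stop. Now I back off and go above the roll.

step_arm(
  motion=[
    [[0.0,0.004,-0.0013,0,0,0,0],[0.0,0.006,-0.002,0.03,0,0,0],[0.02,0.006,-0.002,0.08,0,0,0],[0.065,-0.02,0.005,0.14,0,0,0],[0.065,-0.07,0.02,0.17,0,0,0],[0.065,-0.125,0.038,0.17,0,0,0],[0.065,-0.18,0.056,0.17,0,0,0],[0.065,-0.19,0.0584,0.17,0,0,0]],
  ],
)

```text
time: 10.3
tool_pos: [0.4618, 0.0093, 0.2826]
tcp_rot: [-3.103, 0.486, -0.005]
wrist_force: [0.4, 0.2, -0.4]
width: 0.76
```

```bash
python3 - <<'E'
from h import *
s=read_state();print(s["tool_pos"],tobox(s["tool_pos"]),s["tcp_rot"],s["width"])
im,d=read_camera("side");cv2.imwrite("pics/s3.png",cv2.resize(im[110:240,210:370],None,fx=5,fy=4.6,interpolation=cv2.INTER_CUBIC))
for t in("roll","paddle"):spots("side",[t])
for c in("top",):
  read_camera(c);spots(c,["roll","paddle","grip_bar","keeper_foot"])
E
```

```text
[0.46176803 0.00933417 0.28263125] [-1.109e-01 -2.000e-04  2.826e-01] [-3.1034479   0.4856341  -0.00537967] 0.7603839710736019
side paddle 0.62 [ 0.4851 -0.0015  0.14  ]
side paddle 0.43 [ 0.6381 -0.0572  0.102 ]
top grip_bar 0.41 [ 0.6403 -0.0454  0.098 ]
top keeper_foot 0.61 [ 0.643  -0.0456  0.0998]
```

View pics/s3.png

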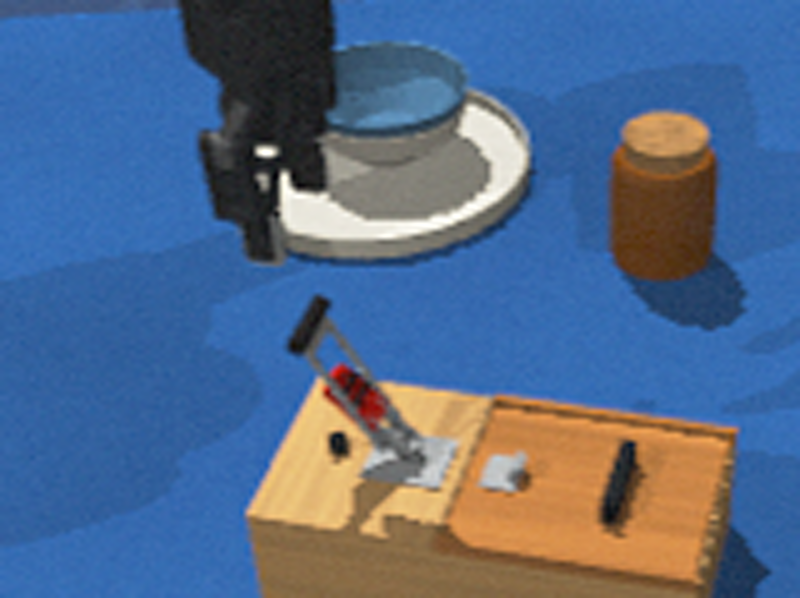

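step_arm(
  motion=[
    [[0.065,0.0038,-0.0012,-0.02,0,0,0],[0.065,0.0038,-0.0012,-0.04,0,0,0],[0.065,0.0038,-0.0012,-0.06,0,0,0],[0.065,0.0038,-0.0012,-0.075,0,0,0],[0.065,0.0038,-0.0012,-0.08,0,0,0],[0.03,0.0038,-0.0012,-0.08,0,0,0],[0.03,0.0038,-0.0012,-0.08,0,0,0],[0.03,0.0038,-0.0012,-0.08,0,0,0]],
  ],
  newtons=20,
)

```text
time: 11.7
tool_pos: [0.4707, 0.0065, 0.2034]
tcp_rot: [3.103, -0.488, 0.01]
wrist_force: [-0.5, -1.6, -0.9]
width: 0.534
```

```bash
python3 - <<'E'
from h import *
s=read_state();print(s["tool_pos"],tobox(s["tool_pos"]),s["wrist_force"],s["width"]*.0854)
im,d=read_camera("side");cv2.imwrite("pics/s4.png",cv2.resize(im[140:240,230:350],None,fx=6,fy=6,interpolation=cv2.INTER_CUBIC))
E
```

```text
[0.47069079 0.00648721 0.20339465] [-1.015e-01 -2.000e-04  2.034e-01] [-0.45030175 -1.57310581 -0.94887433] 0.04557118147671294
```

View pics/s4.png

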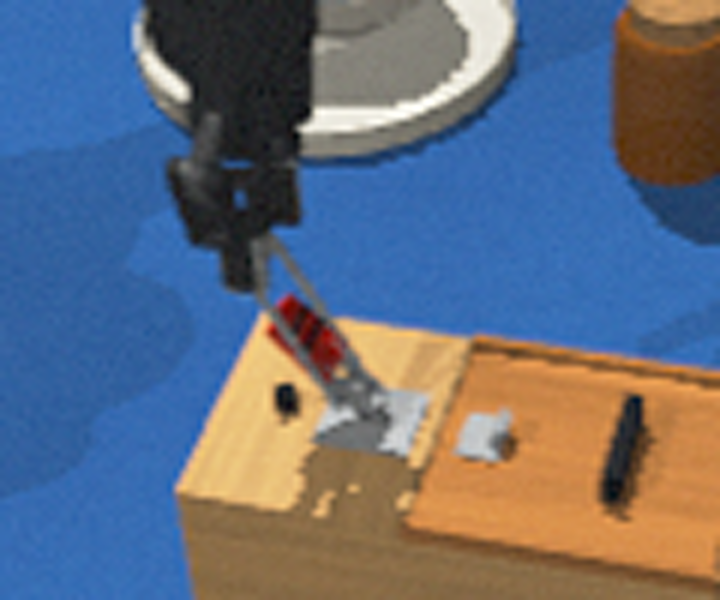

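step_arm(
  motion=[
    [[0.03,0.0139,-0.0045,0.006,0,0,0],[0.03,0.0271,-0.0088,0.0088,0,0,0],[0.03,0.0385,-0.0125,0.01,0,0,0],[0.03,0.0537,-0.0175,0.0083,0,0,0],[0.03,0.0709,-0.023,0.0035,0,0,0],[0.03,0.0856,-0.0278,-0.002,0,0,0],[0.03,0.106,-0.0345,-0.0055,0,0,0],[0.03,0.106,-0.0345,-0.0055,0,0,0]],
  ],
)

```text
time: 12.75
tool_pos: [0.5763, -0.0283, 0.1955]
tcp_rot: [3.103, -0.489, 0.003]
wrist_force: [-3.1, -2.5, -2.5]
width: 0.527
```

```bash
python3 - <<'E'
from h import *
s=read_state();print(s["tool_pos"],tobox(s["tool_pos"]),s["wrist_force"],s["width"]*.0854)
im,d=read_camera("side");cv2.imwrite("pics/s5.png",cv2.resize(im[140:240,230:350],None,fx=6,fy=6,interpolation=cv2.INTER_CUBIC))
E
```

```text
[ 0.57628026 -0.02830602  0.19550047] [ 0.0097 -0.0007  0.1955] [-3.13802969 -2.49213887 -2.46726832] 0.04502615900800699
```

View pics/s5.png

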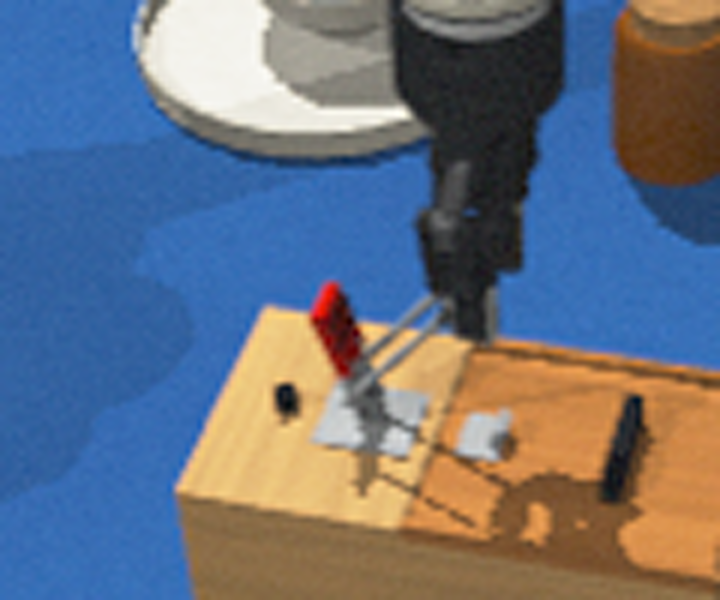

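step_arm(
  motion=[
    [[0.03,0.0114,-0.0037,-0.008,0,0,0],[0.03,0.0209,-0.0068,-0.0175,0,0,0],[0.03,0.0276,-0.009,-0.0305,0,0,0],[0.03,0.0328,-0.0107,-0.0435,0,0,0],[0.03,0.0361,-0.0117,-0.052,0,0,0],[0.03,0.0361,-0.0117,-0.058,0,0,0],[0.03,0.0361,-0.0117,-0.058,0,0,0],[0.03,0.0361,-0.0117,-0.058,0,0,0]],
  ],
)

```text
time: 13.8
tool_pos: [0.6126, -0.0399, 0.1389]
tcp_rot: [3.103, -0.488, 0.007]
wrist_force: [1.9, -3.5, 0.9]
width: 0.52
```

```bash
python3 - <<'E'
from h import *
s=read_state();print(s["tool_pos"],tobox(s["tool_pos"]),s["wrist_force"],s["width"]*.0854)
im,d=read_camera("side");cv2.imwrite("pics/s6.png",cv2.resize(im[150:230,260:360],None,fx=7,fy=7,interpolation=cv2.INTER_CUBIC))
E
```

```text
[ 0.61262938 -0.03991397  0.13886357] [ 0.0478 -0.0005  0.1389] [ 1.87473839 -3.47658121  0.94662701] 0.04439476490770426
```

View pics/s6.png

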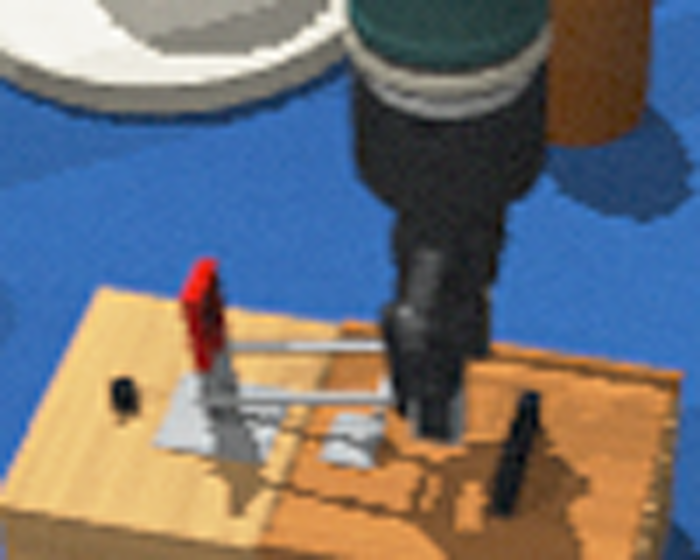

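step_arm(
  motion=[
    [[0.03,0.0015,-0.0005,0,0,0,0],[0.03,0.003,-0.001,0,0,0,0],[0.03,0.0045,-0.0015,0,0,0,0],[0.03,0.006,-0.002,0,0,0,0],[0.03,0.0067,-0.0022,0,0,0,0],[0.03,0.0067,-0.0022,-0.004,0,0,0],[0.03,0.0067,-0.0022,-0.008,0,0,0],[0.03,0.0067,-0.0022,-0.008,0,0,0]],
  ],
  newtons=30,
)

```text
time: 14.85
tool_pos: [0.6199, -0.0423, 0.131]
tcp_rot: [3.103, -0.488, 0.009]
wrist_force: [-1.3, -2.3, -0.2]
width: 0.504
```

```bash
python3 - <<'E'
from h import *
s=read_state();print(s["tool_pos"],tobox(s["tool_pos"]),s["wrist_force"],s["width"]*.0854)
im,d=read_camera("side");cv2.imwrite("pics/s7.png",cv2.resize(im[150:230,260:360],None,fx=7,fy=7,interpolation=cv2.INTER_CUBIC))
spots("side",["paddle","bail_bar","roll","keeper_foot"])
im,d=read_camera("top");spots("top",["paddle","roll"])
E
```

```text
[ 0.61993986 -0.04231294  0.13095271] [ 0.0555 -0.0005  0.131 ] [-1.28488205 -2.3429439  -0.20471912] 0.04301068559252419
side paddle 0.51 [ 0.5297 -0.0267  0.1502]
side bail_bar 0.42 [ 0.5697 -0.0347  0.1233]
side roll 0.51 [ 0.5668 -0.0367  0.1182]
side keeper_foot 0.64 [ 0.5749 -0.0301  0.0858]
top paddle 0.44 [ 0.5304 -0.0152  0.1552]
```

View pics/s7.png

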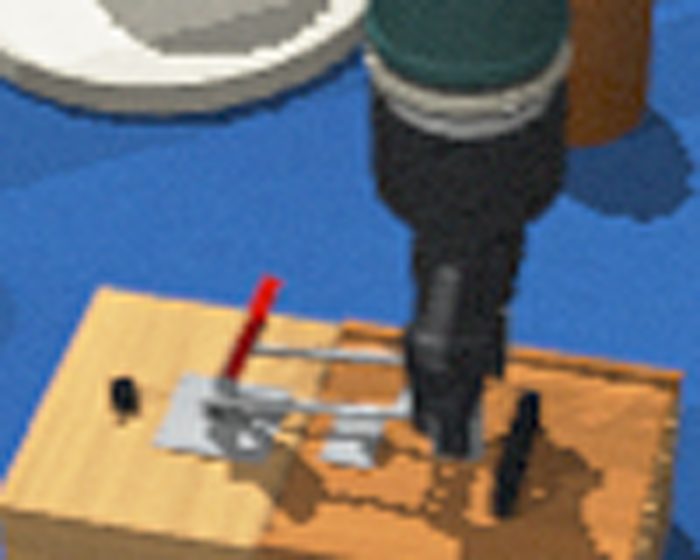

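step_arm(
  motion=[
    [[0.03,0,0,-0.003,0,0,0],[0.03,0,0,-0.006,0,0,0],[0.03,0,0,-0.009,0,0,0],[0.03,0,0,-0.012,0,0,0],[0.03,0,0,-0.014,0,0,0],[0.03,0,0,-0.014,0,0,0],[0.03,0,0,-0.014,0,0,0],[0.03,0,0,-0.014,0,0,0]],
  ],
)

```text
time: 16.25
tool_pos: [0.62, -0.0423, 0.1175]
tcp_rot: [3.103, -0.488, 0.009]
wrist_force: [2.5, -3.9, 0.0]
width: 0.506
```

```bash
python3 - <<'E'
from h import *
s=read_state();print(s["tool_pos"],tobox(s["tool_pos"]),s["wrist_force"],s["width"]*.0854)
im,d=read_camera("side");cv2.imwrite("pics/s8.png",cv2.resize(im[150:230,260:360],None,fx=7,fy=7,interpolation=cv2.INTER_CUBIC))
spots("side",["paddle"])
im,d=read_camera("top");spots("top",["paddle"])
E
```

```text
[ 0.61997543 -0.04227994  0.11747634] [ 0.0555 -0.0004  0.1175] [ 2.45643303 -3.90451512  0.01354915] 0.04324569158065619
side paddle 0.45 [ 0.5276 -0.0226  0.1497]
top paddle 0.59 [ 0.5291 -0.0136  0.156 ]
```

View pics/s8.png

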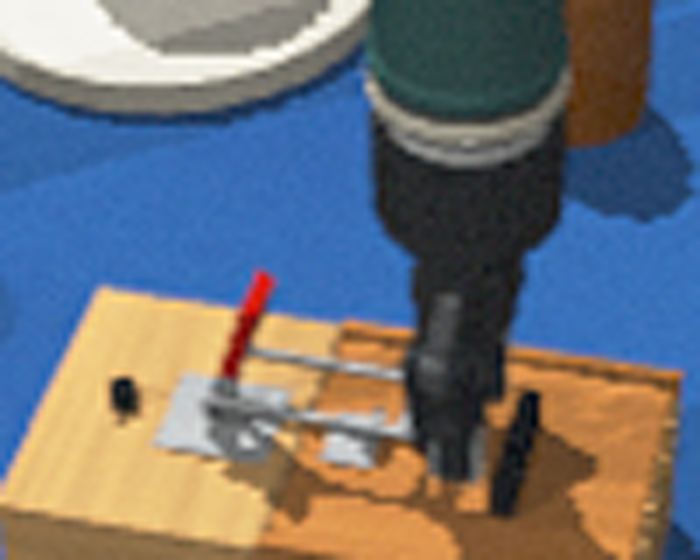

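step_arm(
  motion=[
    [[0.065,0,0,0,0,0,0],[0.065,0,0,0,0,0,0],[0.065,0,0,0,0,0,0],[0.065,0,0,0,0,0,0],[0.065,0,0,0,0,0,0],[0.065,0,0,0.02,0,0,0],[0.065,0,0,0.06,0,0,0],[0.065,0,0,0.1,0,0,0]],
  ],
)

```text
time: 17.45
tool_pos: [0.62, -0.0423, 0.2198]
tcp_rot: [3.103, -0.488, 0.01]
wrist_force: [1.0, -0.5, 1.1]
width: 0.761
```

```bash
python3 - <<'E'
from h import *
s=read_state();print(s["tool_pos"],tobox(s["tool_pos"]),s["wrist_force"],s["width"]*.0854)
im,d=read_camera("side");cv2.imwrite("pics/s9.png",cv2.resize(im[150:230,260:360],None,fx=7,fy=7,interpolation=cv2.INTER_CUBIC))
spots("side",["paddle","roll","bail_bar","keeper_foot"])
im,d=read_camera("top");spots("top",["paddle"])
E
```

```text
[ 0.61999626 -0.04228709  0.21980283] [ 0.0556 -0.0004  0.2198] [ 1.02753351 -0.54072845  1.13794337] 0.06495907940873154
side roll 0.46 [ 0.587  -0.0381  0.0951]
side bail_bar 0.56 [ 0.589  -0.0364  0.0996]
top paddle 0.64 [ 0.5288 -0.0103  0.1564]
```

View pics/s9.png

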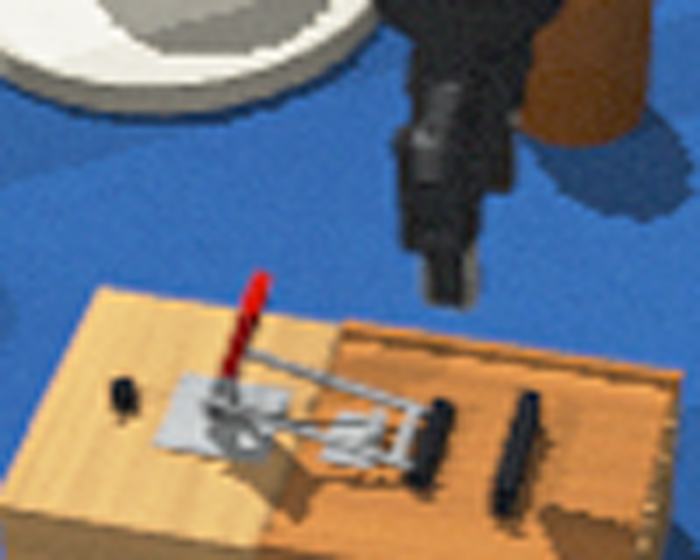

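The loop is down behind the keeper: its cross bar is at (410,440), just beyond the keeper at (355,435), and the lever leans over the lid at (248,320). Now I shut the fingers and move to the +x side of the paddle.

step_arm(
  motion=[
    [[0.0,0,0,0,0,0,0],[0.0,-0.01,0.003,0,0,0,0],[0.0,-0.03,0.01,0,0,0,0],[0.0,-0.05,0.016,0,0,0,0],[0.0,-0.0586,0.019,-0.015,0,0,0],[0.0,-0.0586,0.019,-0.04,0,0,0],[0.0,-0.0586,0.019,-0.056,0,0,0],[0.0,-0.0586,0.019,-0.056,0,0,0]],
  ],
)

```text
time: 18.8
tool_pos: [0.5588, -0.0231, 0.1579]
tcp_rot: [3.102, -0.488, -0.001]
wrist_force: [-0.7, 0.1, 0.3]
width: -0.002
```

step_arm(
  motion=[
    [[0.0,-0.0045,0.0015,0,0,0,0],[0.0,-0.009,0.003,0,0,0,0],[0.0,-0.0135,0.0044,0,0,0,0],[0.0,-0.018,0.0059,0,0,0,0],[0.0,-0.0225,0.0073,0,0,0,0],[0.0,-0.027,0.0088,0,0,0,0],[0.0,-0.0315,0.0102,0.001,0,0,0],[0.0,-0.035,0.0114,0.002,0,0,0]],
  ],
)

```text
time: 19.8
tool_pos: [0.5233, -0.0116, 0.1597]
tcp_rot: [3.102, -0.488, -0.002]
wrist_force: [1.4, -0.4, -1.0]
width: -0.0
```

```bash
python3 - <<'E'
from h import *
s=read_state();b=tobox(s["tool_pos"]);print(s["tool_pos"],b,"X",b[0]+.055,"tipZ",b[2]-.12,s["wrist_force"],s["width"])
im,d=read_camera("side");cv2.imwrite("pics/s10.png",cv2.resize(im[150:230,260:360],None,fx=7,fy=7,interpolation=cv2.INTER_CUBIC))
spots("side",["paddle","roll","bail_bar"])
E
```

```text
[ 0.52330585 -0.01157803  0.15965628] [-0.0459 -0.0011  0.1597] X 0.009099999999999997 tipZ 0.03970000000000001 [ 1.4348326  -0.41083923 -1.04810394] -3.164341309139021e-05
side paddle 0.58 [ 0.5062 -0.0159  0.1455]
side roll 0.57 [ 0.5803 -0.0336  0.0955]
side bail_bar 0.7 [ 0.5808 -0.0311  0.0979]
```

step_arm(
  motion=[
    [[0.0,-0.0048,0.0015,0.004,0,0,0],[0.0,-0.0095,0.0031,0.006,0,0,0],[0.0,-0.0162,0.0053,0.006,0,0,0],[0.0,-0.0235,0.0076,0.0045,0,0,0],[0.0,-0.0285,0.0093,0.003,0,0,0],[0.0,-0.0327,0.0106,0.0004,0,0,0],[0.0,-0.0371,0.0121,-0.0025,0,0,0],[0.0,-0.0413,0.0134,-0.0059,0,0,0]],
  ],
)

```text
time: 21.0
tool_pos: [0.482, 0.002, 0.1539]
tcp_rot: [3.102, -0.488, -0.002]
wrist_force: [3.1, -2.0, 1.7]
width: 0.003
```

```bash
python3 - <<'E'
from h import *
s=read_state();b=tobox(s["tool_pos"]);print(s["tool_pos"],b,"X",b[0]+.055,"tipZ",b[2]-.12,s["wrist_force"],s["width"])
im,d=read_camera("side");cv2.imwrite("pics/s11.png",cv2.resize(im[150:230,260:360],None,fx=7,fy=7,interpolation=cv2.INTER_CUBIC))
spots("side",["paddle","roll","bail_bar"])
E
```

```text
[0.48201789 0.00195144 0.15385586] [-0.0893 -0.001   0.1539] X -0.034300000000000004 tipZ 0.03390000000000001 [ 3.068305   -2.01564364  1.68587556] 0.002644312595275851
side paddle 0.43 [ 0.48   -0.0057  0.124 ]
side roll 0.65 [ 0.5727 -0.0324  0.0987]
side bail_bar 0.73 [ 0.5756 -0.0299  0.1006]
side bail_bar 0.18 [ 0.4795 -0.0029  0.1238]
```

View pics/s11.png

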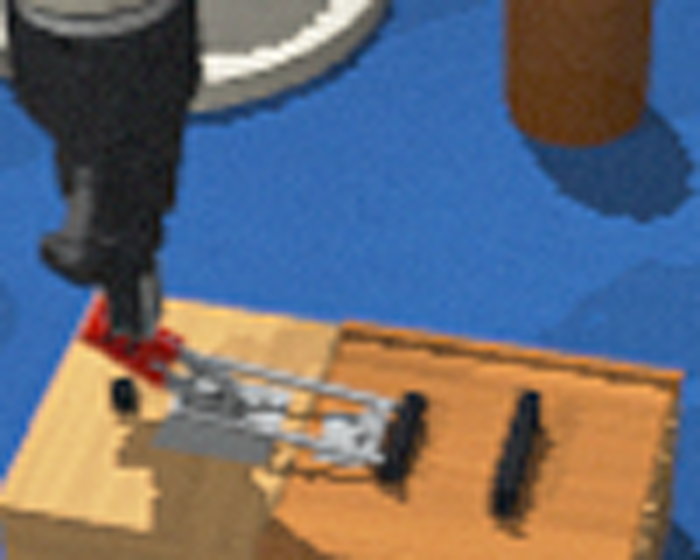

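Side view: the fingertips are on the red paddle at (130,340), with the lever near 0.6 rad and the loop's bar drawn against the keeper at (375,455). I continue down the arc.

step_arm(
  motion=[
    [[0.0,-0.0019,0.0006,-0.0022,0,0,0],[0.0,-0.0038,0.0012,-0.0048,0,0,0],[0.0,-0.0055,0.0018,-0.0072,0,0,0],[0.0,-0.0069,0.0023,-0.0098,0,0,0],[0.0,-0.0081,0.0026,-0.0123,0,0,0],[0.0,-0.0089,0.0029,-0.0146,0,0,0],[0.0,-0.0095,0.0031,-0.0165,0,0,0],[0.0,-0.01,0.0032,-0.018,0,0,0]],
  ],
)

```text
time: 22.2
tool_pos: [0.4704, 0.0054, 0.1348]
tcp_rot: [3.102, -0.488, -0.009]
wrist_force: [-0.2, -0.1, -0.2]
width: -0.004
```

step_arm(
  motion=[
    [[0.0,0,0,-0.0005,0,0,0],[0.0,0,0,-0.001,0,0,0],[0.0,0,0,-0.0015,0,0,0],[0.0,0,0,-0.002,0,0,0],[0.0,0,0,-0.0025,0,0,0],[0.0,0,0,-0.003,0,0,0],[0.0,0,0,-0.003,0,0,0],[0.0,0,0,-0.003,0,0,0]],
  ],
)

```text
time: 23.2
tool_pos: [0.4705, 0.0054, 0.1318]
tcp_rot: [3.102, -0.488, -0.009]
wrist_force: [-0.2, 0.4, 0.4]
width: 0.001
```

step_arm(
  motion=[
    [[0.0,0,0,-0.0005,0,0,0],[0.0,0,0,-0.001,0,0,0],[0.0,0,0,-0.0015,0,0,0],[0.0,0,0,-0.002,0,0,0],[0.0,0,0,-0.002,0,0,0],[0.0,0,0,-0.002,0,0,0],[0.0,0,0,-0.002,0,0,0],[0.0,0,0,-0.002,0,0,0]],
  ],
)

```text
time: 24.2
tool_pos: [0.4705, 0.0054, 0.1298]
tcp_rot: [3.102, -0.488, -0.008]
wrist_force: [-0.2, 0.3, -1.0]
width: 0.001
```

Still free (tip at z 0.108). Continue in 2 mm steps.

step_arm(
  motion=[
    [[0.0,0,0,-0.0005,0,0,0],[0.0,0,0,-0.001,0,0,0],[0.0,0,0,-0.0015,0,0,0],[0.0,0,0,-0.002,0,0,0],[0.0,0,0,-0.002,0,0,0],[0.0,0,0,-0.002,0,0,0],[0.0,0,0,-0.002,0,0,0],[0.0,0,0,-0.002,0,0,0]],
  ],
)

```text
time: 25.2
tool_pos: [0.4705, 0.0054, 0.1279]
tcp_rot: [3.102, -0.488, -0.008]
wrist_force: [0.6, 0.3, -0.1]
width: 0.001
```

```bash
python3 - <<'E'
from h import *
im,d=read_camera("side");spots("side",["paddle","roll","bail_bar"]);s=read_state();print(tobox(s["tool_pos"]),s["wrist_force"])
E
```

```text
side paddle 0.45 [ 0.4745 -0.0007  0.1003]
side roll 0.73 [ 0.5732 -0.0314  0.0974]
side bail_bar 0.56 [ 0.5754 -0.0313  0.0978]
[-0.1014 -0.0013  0.1279] [-0.1391647   0.2343563   0.31598118]
```

step_arm(
  motion=[
    [[0.0,0,0,-0.0005,0,0,0],[0.0,0,0,-0.001,0,0,0],[0.0,0,0,-0.0015,0,0,0],[0.0,0,0,-0.002,0,0,0],[0.0,0,0,-0.0025,0,0,0],[0.0,0,0,-0.0025,0,0,0],[0.0,0,0,-0.0025,0,0,0],[0.0,0,0,-0.0025,0,0,0]],
  ],
)

```text
time: 26.4
tool_pos: [0.4705, 0.0054, 0.1254]
tcp_rot: [3.102, -0.488, -0.008]
wrist_force: [0.8, 0.4, -0.3]
width: -0.0
```

step_arm(
  motion=[
    [[0.0,0,0,-0.0005,0,0,0],[0.0,0,0,-0.001,0,0,0],[0.0,0,0,-0.0015,0,0,0],[0.0,0,0,-0.0015,0,0,0],[0.0,0,0,-0.0015,0,0,0],[0.0,0,0,-0.0015,0,0,0],[0.0,0,0,-0.0015,0,0,0],[0.0,0,0,-0.0015,0,0,0]],
  ],
)

```text
time: 27.4
tool_pos: [0.4705, 0.0054, 0.1241]
tcp_rot: [3.102, -0.488, -0.008]
wrist_force: [-3.5, 0.6, 5.1]
width: 0.001
```

step_arm(
  motion=[
    [[0.0,0,0,-0.0003,0,0,0],[0.0,0,0,-0.0005,0,0,0],[0.0,0,0,-0.0005,0,0,0],[0.0,0,0,-0.0005,0,0,0],[0.0,0,0,-0.0005,0,0,0],[0.0,0,0,-0.0005,0,0,0],[0.0,0,0,-0.0005,0,0,0],[0.0,0,0,-0.0005,0,0,0]],
  ],
)

```text
time: 28.4
tool_pos: [0.4705, 0.0054, 0.1239]
tcp_rot: [3.102, -0.488, -0.008]
wrist_force: [-2.9, -0.5, 6.6]
width: -0.005
```

step_arm(
  motion=[
    [[0.0,0,0,-0.0004,0,0,0],[0.0,0,0,-0.0008,0,0,0],[0.0,0,0,-0.0012,0,0,0],[0.0,0,0,-0.0012,0,0,0],[0.0,0,0,-0.0012,0,0,0],[0.0,0,0,-0.0012,0,0,0],[0.0,0,0,-0.0012,0,0,0],[0.0,0,0,-0.0012,0,0,0]],
  ],
)

```text
time: 29.4
tool_pos: [0.4705, 0.0054, 0.1237]
tcp_rot: [3.102, -0.488, -0.009]
wrist_force: [-4.7, -0.5, 10.9]
width: 0.003
```

step_arm(
  motion=[
    [[0.0,0,0,-0.0013,0,0,0],[0.0,0,0,-0.0016,0,0,0],[0.0,0,0,-0.0018,0,0,0],[0.0,0,0,-0.0018,0,0,0],[0.0,0,0,-0.0018,0,0,0],[0.0,0,0,-0.0018,0,0,0],[0.0,0,0,-0.0018,0,0,0],[0.0,0,0,-0.0018,0,0,0]],
  ],
)

```text
time: 30.4
tool_pos: [0.4705, 0.0054, 0.1234]
tcp_rot: [3.102, -0.488, -0.009]
wrist_force: [-6.7, 0.6, 15.1]
width: 0.001
```

```bash
python3 - <<'E'
from h import *
for i in range(4):
    im,d=read_camera("side");s=read_state();print(s["wrist_force"].round(2),s["tool_pos"].round(5))
spots("side",["paddle","roll","bail_bar"])
E
```

```text
[-6.46  0.63 14.76] [0.4705  0.00544 0.1234 ]
[-6.890e+00 -1.000e-02  1.513e+01] [0.4705  0.00542 0.12337]
[-6.31  0.37 14.06] [0.47054 0.00541 0.12337]
[-6.16  0.74 15.17] [0.47054 0.00542 0.12339]
side paddle 0.58 [ 0.4722 -0.0026  0.1009]
side roll 0.56 [ 0.5693 -0.0269  0.0973]
side bail_bar 0.72 [ 0.5782 -0.0292  0.0966]
```

step_arm(
  motion=[
    [[0.0,0,0,-0.0016,0,0,0],[0.0,0,0,-0.0016,0,0,0],[0.0,0,0,-0.0016,0,0,0],[0.0,0,0,-0.0016,0,0,0],[0.0,0,0,-0.0016,0,0,0],[0.0,0,0,-0.0016,0,0,0],[0.0,0,0,-0.0016,0,0,0],[0.0,0,0,-0.0016,0,0,0]],
  ],
)

```text
time: 31.75
tool_pos: [0.4705, 0.0055, 0.1234]
tcp_rot: [3.102, -0.488, -0.01]
wrist_force: [-7.3, 0.3, 14.7]
width: -0.002
```

step_arm(
  motion=[
    [[0.0,0,0,0.002,0,0,0],[0.0,0,0,0.006,0,0,0],[0.0,0,0,0.02,0,0,0],[0.0,0,0,0.05,0,0,0],[0.0,0,0,0.09,0,0,0],[0.0,0,0,0.13,0,0,0],[0.0,-0.04,0,0.17,0,0,0],[0.0,-0.08,0,0.18,0,0,0]],
  ],
)

```text
time: 32.75
tool_pos: [0.3914, 0.0053, 0.3075]
tcp_rot: [3.103, -0.488, -0.0]
wrist_force: [0.2, -0.0, 0.1]
width: -0.0
```

```bash
python3 - <<'E'
from h import *
im,d=read_camera("side");cv2.imwrite("pics/s12.png",cv2.resize(im[150:230,260:360],None,fx=7,fy=7,interpolation=cv2.INTER_CUBIC))
spots("side",["paddle","roll","bail_bar","kettle_mid","bowls_mid","jar_mid","red_lid_mid"],1);s=read_state();print(s["time"],s["tool_pos"],s["wrist_force"])
E
```

```text
side paddle 0.61 [0.4714 0.0034 0.1017]
side roll 0.52 [ 0.5714 -0.0324  0.0957]
side bail_bar 0.74 [ 0.5768 -0.0309  0.0973]
side kettle_mid 0.87 [ 0.4679 -0.4731  0.1591]
side bowls_mid 0.94 [0.5068 0.4916 0.051 ]
side jar_mid 0.79 [0.7064 0.2763 0.0764]
33.15 [0.39092348 0.00543197 0.30269763] [-0.59323717 -0.62948592  0.20588673]
```

View pics/s12.png

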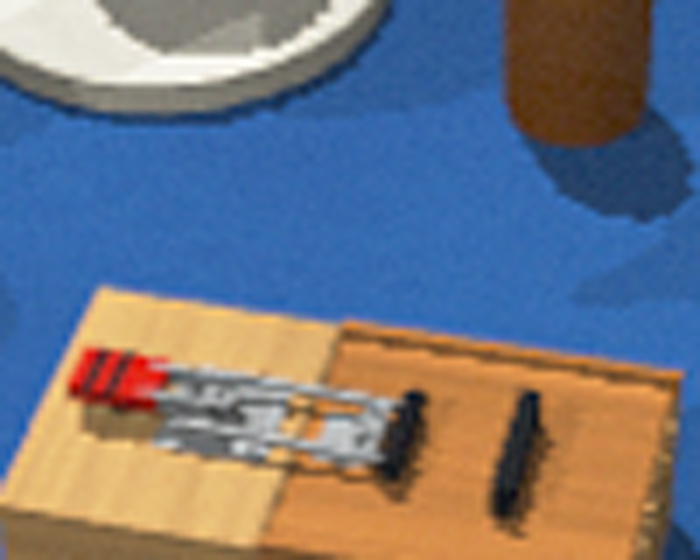

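The lever lies flat at (110,380) and the loop's bar is behind the keeper at (375,450). The lid is still shut, and the robot is clear of everything.

```bash
python3 -c "
from workcell import *
print(finish_job())"
```

```text
the job is handed in; nothing more can be done
None
```

I shut the tea box and handed the job in at about 33 s of the 72 s allowed. No verdict was reported.

- **Lid:** I pushed it home by the grip bar until the force jumped to about 8 N, and the pictures show its far end flush with the box.
- **Loop:** I carried it over by the roll and let it drop behind the steel keeper. The pictures show the bar on the far side of the keeper.
- **Lever:** I pushed the red paddle past centre and felt the rubber stop with the fingertips at about z = 102 mm. I held about 15 N vertically (16.5 N in total) for about 2 s, then withdrew.

**Last checks:** With the robot clear, the lever stayed flat, with the paddle face at about 102 mm. The kettle, bowls and jar read within 5 mm of where they started, which is about the networks' error.

**Not confirmed:**
- The last picture had no detection of the red lid. The arm stayed well clear of it.
- I could not measure how far the keeper was drawn. I infer it only from the lever snapping past centre and staying down.
- The roll sat off-centre and probably slid in the fingers during the carry. It had no visible effect.

I viewed 13 pictures, three over the budget of 10.

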